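# Seat four viewing stones in their carved stands

### The arm

A 6-joint arm with a two-finger parallel gripper is mounted at the origin on the work surface. World frame = base frame: x ahead of the robot, y to its left, z up, the work surface at z = 0. Lengths are in m, angles in rad, forces in N, time in s.
With the tool pointing down it reaches from about 0.275 to 0.875 m from the base axis. Payload 12.5 kg.
Tool frame: the origin (TCP) lies midway between the tips of the shut fingers; the grasp point (between the pads) lies 19 mm behind it (robot.hold_point_z is the distance from the TCP to the grasp point, in m); z points along the fingers, y is the direction in which the jaws open and shut (so a half turn about z gives the same grasp; the last joint's range is limited). The gripper opens to 85 mm and grips with 20 to 120 N. Pads are 22 mm wide; open, the fingers measure 114 mm over their backs; the gripper's body (76 mm by 85 mm) begins 54 mm behind the grasp point. The pads swing forward as they close: fully open they stand 13 mm farther back than shut.
Start: joints at [-0.085, 0.351, 1.652, -0, 1.139, -0.085], TCP at [0.55, 0, 0.231] pointing down, gripper open.
Joint ranges: [-2.75, 2.75], [-0.79, 2.1], [0.01, 2.65], [-1.57, 4.71], [0.07, 3.14], [-2.87, 2.87]. Speed limits (rad/s): [2.22, 2.22, 2.79, 3.14, 3.14, 3.14].

### API

Orientations are given as a rotation vector (axis times angle).
In Python, from rig import robot, imaging, hand_in gives the robot as it stands.
- The arm moves only by the tool play_rows, never from a script. Its argument "deltas" is a list of rows, each a list of 7 numbers: the turn, a rotation vector about the tool's x, y, z in degrees, then the shift along the tool's x, y, z in m, then the opening in per cent of the stroke, from 0 (shut) to 100 (fully open). A call has 1 to 20 rows; each row shifts and turns the commanded pose from where the row before left it, along the tool's axes as they then stand; what a row does not reach is not made up. A row lasts 1/8 s, in which the tool goes at most 62.5 mm and 10.7 degrees, less where a joint would pass 70% of its speed; a pose out of reach is approached as far as the arm can. A call is refused whole if a number of a shift passes 0.0625 or a number of a turn 10.7, either way. A call with a gripper value outside its range is refused whole. The fingers move at their own pace and stop on an object; "squeeze" is the grip in N (left out, the last holds). Time passes only in rows, so rows that do not move let the fingers close. It gives the time, the measured TCP pose, the force and the opening at its end, in the units of the state.
- robot.state(): the state, without advancing time (a new reading comes with each control period).
- imaging.snapshot(name): name is "scene" or "side" or "wrist"; returns a dict with "pixels" (480x640x3 uint8, red, green, blue), "mtx" (3x3 intrinsics, pixels), "R" (3x3) and "t" (3): a world point X has camera coordinates R X + t. Camera axes: x right, y down, z forward; pixel columns grow to the right and rows downward; lengths in m; the calibration is good to about 2 mm. A picture is of the moment at which its call begins. There is no depth.
- hand_in(): hands the job in, once; it reports no verdict.
The state is a dict: "clock": time; "joint_positions": joint angles; "joint_velocities": joint speeds; "effort": joint torques, N m; "eef_pos": TCP position; "tool_rot": TCP orientation; "force": force on the tool from outside, world axes, zero at the start; "ft_torque": the same for the moment, N m; "opening": opening from 0.0 (shut) to 1.0 (fully open).
Only numpy, scipy, OpenCV 4.12 (cv2) and the standard library are available. Lean on these libraries where they do the work, as an engineer would, in place of code of your own. Each camera call takes 0.05 s, during which the arm holds its last target.

### The job

Each of the four grey viewing stones on the carver's bench has its own dark wooden stand, with a sunken seat carved to the outline of that stone's base. Seat every stone in the stand that was cut for it, upright and with its base flat on the floor of the seat; set the stones down, do not drop them, and leave the mallet and the gouge where they lie.

Things in the scene. Friction and masses are not known exactly. Their poses are not given: they have to be found in the camera images.
- round_stone_center (a point): Grey stone, a dome on a round base: 58 mm across all round, 64 mm high. Loose, 0.2-0.5 kg, upright on the bench; sides near vertical for the lower 2/3. Point: mid-axis, half-way up (32 mm above its base); z up.
- pillar_stone_center (a point): Grey stone, a slim upright pillar on a round base: 40 mm across, 88 mm high, the tallest and slimmest of the four. Loose, 0.2-0.5 kg, upright on the bench; sides near vertical for the lower 2/3. Point: mid-axis, half-way up (44 mm above its base); z up.
- ridge_stone_center (a point): Grey stone, a long low ridge on an oblong base: 84 mm long along its x axis, 38 mm wide along its y axis (flat parallel sides, corners cut off), 64 mm high. Half a turn makes no difference to the fit. Loose, 0.2-0.5 kg, upright on the bench; sides near vertical for the lower 2/3. Point: mid-axis, half-way up (32 mm above its base); z up.
- wedge_stone_center (a point): Grey stone, 68 mm high, three-sided base: 3 long flat sides 20.7 mm from the centre, 3 blunt corners (12 mm flats) 31.3 mm from it, along +x and at +-120 degrees, each parallel to the long side opposite (a grip along x spans -20.7 to +31.3 mm). A third of a turn fits too. Loose, 0.2-0.5 kg, upright on the bench; sides near vertical for the lower 2/3. Point: mid-axis, half-way up (34 mm above its base); z up.
- round_seat (a point): Dark brown hardwood stand on short feet, loose on the bench, 0.25 kg, cut for the round stone: its sunken seat, of paler wood, is round, 68 mm across at its floor and 76 mm at the rim (stand 100 mm across). Point: centre of the seat's flat floor, 12 mm above the bench; the sloping rim rises 8 mm above it. z up.
- pillar_seat (a point): Dark brown hardwood stand on short feet, loose on the bench, 0.25 kg, cut for the pillar stone: its sunken seat, of paler wood, is small and round, 50 mm across at its floor and 58 mm at the rim (stand 82 mm across). Point: centre of the seat's flat floor, 12 mm above the bench; the sloping rim rises 8 mm above it. z up.
- ridge_seat (a point): Dark brown hardwood stand on short feet, loose on the bench, 0.25 kg, cut for the ridge stone: its sunken seat, of paler wood, is oblong, 94 x 48 mm at its floor and 102 x 56 mm at the rim, long along x (stand 126 x 80 mm). Point: centre of the seat's flat floor, 12 mm above the bench; the sloping rim rises 8 mm above it. z up.
- wedge_seat (a point): Dark brown hardwood stand on short feet, loose on the bench, 0.25 kg, cut for the wedge stone: its sunken seat, of paler wood, is three-sided, blunt corners along +x and at +-120 degrees; at its floor the long sides lie 25.7 mm and the corners 36.3 mm from the centre (4 mm more at the rim). Point: centre of the seat's flat floor, 12 mm above the bench; the sloping rim rises 8 mm above it. z up.
- mallet: Rubber mallet lying at the left, to be left alone: black cylindrical head 62 mm thick and 105 mm long, 120 mm along +x from the point, wooden handle reaching 130 mm along -x; 62 mm high. The point is under its middle, on the bench.
- gouge: Carving gouge lying on the far side, to be left alone: wooden handle 130 mm long along -x, steel blade 125 mm along +x, 27 mm high. The point is at the ferrule, on the bench.
Mind the look-alikes: they are no part of the job. What is shaped like the part that bears wedge_stone_center but purple is not meant.

How it is judged:
At the end, for the whole second after the job is handed in: Each stone sits in the stand cut for it: its centre within 11 mm horizontally of the seat's centre, its base within 4 mm of the seat's floor, upright within 0.12 rad (7 degrees), released and at rest (horizontal distance between round_stone_center and round_seat below 0.011 m and z of round_stone_center in the frame of round_seat between 0.028 and 0.036 m and angle between each of round_stone_center, pillar_stone_center, ridge_stone_center, wedge_stone_center's own z axis and vertical below 0.12 rad and linear speed of each of round_stone, pillar_stone, ridge_stone, wedge_stone below 0.02 m/s and contact force between the fingers and round_stone below 0.1 N and horizontal distance between pillar_stone_center and pillar_seat below 0.011 m and z of pillar_stone_center in the frame of pillar_seat between 0.04 and 0.048 m and contact force between the fingers and pillar_stone below 0.1 N and horizontal distance between ridge_stone_center and ridge_seat below 0.011 m and z of ridge_stone_center in the frame of ridge_seat between 0.028 and 0.036 m and contact force between the fingers and ridge_stone below 0.1 N and horizontal distance between wedge_stone_center and wedge_seat below 0.011 m and z of wedge_stone_center in the frame of wedge_seat between 0.03 and 0.038 m and contact force between the fingers and wedge_stone below 0.1 N); the robot touches nothing.
It fails at once if a stone is dropped or thrown over (moves faster than 0.6 m/s, a fall of about 18 mm, while not held) ((contact force between the fingers and round_stone below 0.05 N and linear speed of round_stone above 0.6 m/s) or (contact force between the fingers and pillar_stone below 0.05 N and linear speed of pillar_stone above 0.6 m/s) or (contact force between the fingers and ridge_stone below 0.05 N and linear speed of ridge_stone above 0.6 m/s) or (contact force between the fingers and wedge_stone below 0.05 N and linear speed of wedge_stone above 0.6 m/s)).
It fails at once if the mallet is moved by more than 25 mm (distance of mallet from where it was at the start of the episode above 0.025 m).
It fails at once if the gouge is moved by more than 25 mm (distance of gouge from where it was at the start of the episode above 0.025 m).
It also fails if it takes over 120 s, if anything falls off the work surface, if the arm or the gripper's body presses on something with over 40 N, if the wrist force passes 120 N, or if a joint passes its speed limit or range.

## Working session

There is one attempt and no reset: what is moved stays moved. The work goes in short steps, Python scripts to look and compute and a tool call to move; the robot and the scene stay as the last step left them, time stands still between calls to the robot, and variables do not carry over. Pictures are saved under pics/ and viewed, and the job is handed in when it is done.

Besides the shell and the picture viewer there is one more tool, called after "Request:" as name(argument=value, ...), one argument or row to a line, values as JSON. play_rows: Moves the arm, as the interface text tells. Its arguments: {"type":"object","properties":{"deltas":{"type":"array","items":{"type":"array","items":{"type":"number"}}},"squeeze":{"type":"number"}},"required":["deltas"]}

```bash
mkdir -p pics; ls; python3 - <<'E'
from rig import robot, imaging
import cv2
for n in ["scene","side","wrist"]:
    s=imaging.snapshot(n); cv2.imwrite(f"pics/{n}0.png",s["pixels"][:,:,::-1])
    print(n,s["mtx"].tolist(),s["R"].round(3).tolist(),s["t"].round(3).tolist())
print(robot.state(), robot.hold_point_z)
E
```

```text
pics
scene [[494.3482751964688, 0.0, 325.27893507861376], [0.0, 494.3482751964688, 238.1565811735429], [0.0, 0.0, 1.0]] [[-0.591, 0.807, -0.005], [0.549, 0.398, -0.735], [-0.591, -0.437, -0.678]] [0.302, -0.28, 1.557]
side [[451.324381498792, 0.0, 310.08719002975727], [0.0, 451.324381498792, 240.81620624297358], [0.0, 0.0, 1.0]] [[0.714, -0.7, 0.006], [-0.348, -0.362, -0.865], [0.608, 0.615, -0.502]] [-0.398, 0.258, 0.797]
wrist [[333.67134759928547, 0.0, 320.1605069102253], [0.0, 333.67134759928547, 239.7212916331432], [0.0, 0.0, 1.0]] [[1.0, -0.001, -0.001], [-0.001, -0.962, 0.271], [-0.001, -0.271, -0.962]] [-0.549, -0.034, 0.38]
{'clock': 0.15, 'joint_positions': array([-8.45771739e-02,  3.51140347e-01,  1.65225588e+00,  3.44174110e-05,
        1.13909910e+00, -8.46010595e-02]), 'joint_velocities': array([ 0.00140555, -0.0018626 , -0.00063216,  0.00027587, -0.00105844,
       -0.00049626]), 'effort': array([ 7.13946501e-04, -5.06248283e+01, -2.91500723e+01, -2.80964593e-05,
        3.35960038e-03, -3.10250061e-05]), 'eef_pos': array([5.49754262e-01, 6.72736116e-05, 2.30874882e-01]), 'tool_rot': array([-2.22092876e+00, -2.22094979e+00,  8.76600893e-04]), 'force': array([-0.41813778, -0.85754332, -0.64684531]), 'ft_torque': array([0.00828455, 0.03596121, 0.02129432]), 'opening': 1.0031831298451381} 0.0187
```

View pics/scene0.png

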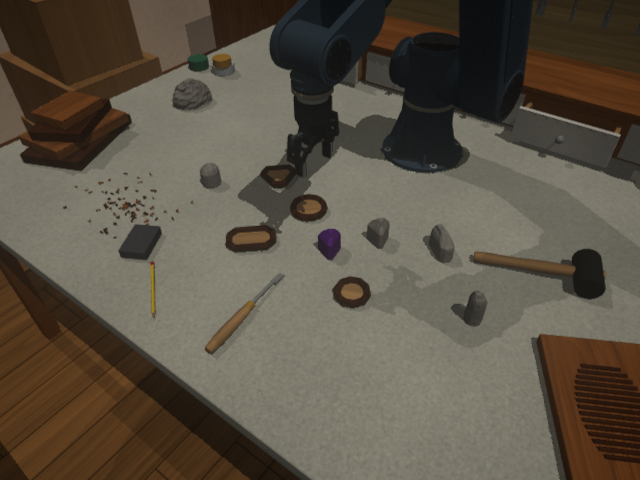

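View pics/side0.png

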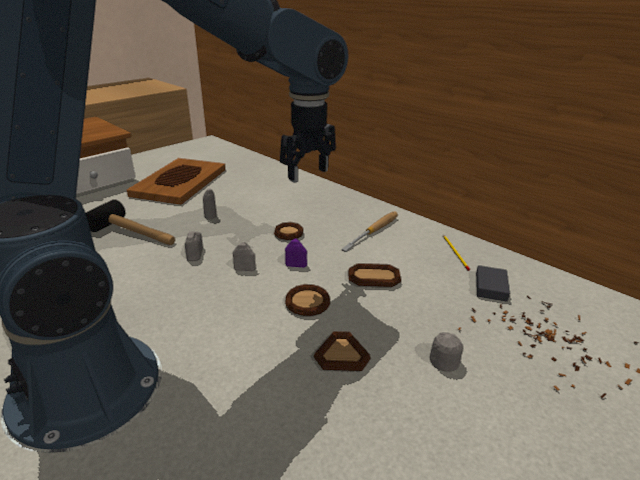

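View pics/wrist0.png

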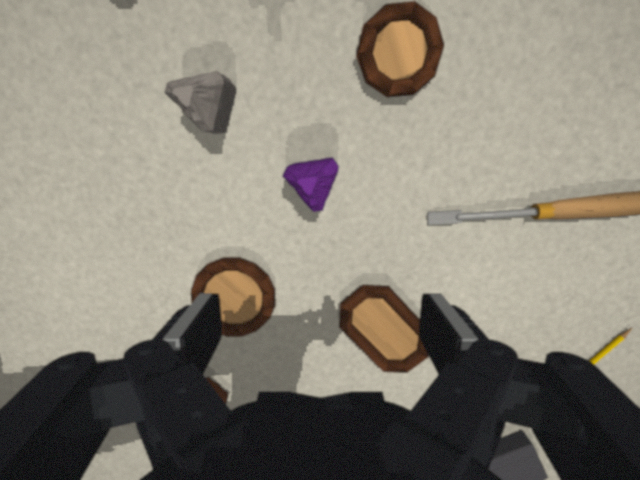

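```bash
cat > h.py <<'E'
from rig import robot, imaging
import numpy as np, cv2
def snap(n,fn=None):
    s=imaging.snapshot(n)
    if fn: cv2.imwrite(f"pics/{fn}.png",s["pixels"][:,:,::-1])
    return s
def ray(s,px,z):
    K,R,t=s["mtx"],s["R"],s["t"]
    px=np.atleast_2d(px).astype(float)
    d=np.c_[px,np.ones(len(px))]@np.linalg.inv(K).T@R   # R^T K^-1 p
    c=-R.T@t
    k=(z-c[2])/d[:,2]
    return c+k[:,None]*d
def two(sa,pa,sb,pb):
    Pa=sa["mtx"]@np.c_[sa["R"],sa["t"]];Pb=sb["mtx"]@np.c_[sb["R"],sb["t"]]
    X=cv2.triangulatePoints(Pa,Pb,np.array(pa,float).reshape(2,1),np.array(pb,float).reshape(2,1));return (X[:3]/X[3]).ravel()
def proj(s,X):
    q=(np.atleast_2d(X)@s["R"].T+s["t"])@s["mtx"].T
    return q[:,:2]/q[:,2:]
E
python3 - <<'E'
from h import *
s=snap("scene")
for n,p,z in [("round",(210,187),0),("wedgeseat",(278,176),.02),("roundseat",(309,208),.02),("ridgeseat",(251,238),.02),("pillarseat",(352,292),.02),("wedge",(379,245),0),("ridge",(443,258),0),("pillar",(474,322),0),("purple",(330,255),0),("mallet head",(590,290),0),("mallet handle end",(475,260),0.02),("gougeblade",(283,276),0),("gougeend",(210,350),0)]:
    print(n,ray(s,p,z).round(3))
w=snap("wrist"); print("wcam",(-w["R"].T@w["t"]).round(3))
for n,p,z in [("pillarseat",(400,49),.02),("roundseat",(233,296),.02),("ridgeseat",(386,328),.02),("purple",(315,182),.06),("wedge",(206,100),.06),("blade",(430,217),.01)]:
    print(n,ray(w,p,z).round(3))
E
```

```text
round [[ 0.529 -0.396  0.   ]]
wedgeseat [[ 0.394 -0.254  0.02 ]]
roundseat [[ 0.457 -0.093  0.02 ]]
ridgeseat [[ 0.635 -0.138  0.02 ]]
pillarseat [[0.634 0.165 0.02 ]]
wedge [[0.451 0.123 0.   ]]
ridge [[0.399 0.273 0.   ]]
pillar [[0.536 0.414 0.   ]]
purple [[0.552 0.045 0.   ]]
mallet head [[0.297 0.59  0.   ]]
mallet handle end [[0.381 0.344 0.02 ]]
gougeblade [[ 0.673 -0.003  0.   ]]
gougeend [[0.92  0.008 0.   ]]
wcam [0.55  0.07  0.374]
pillarseat [[0.625 0.158 0.02 ]]
roundseat [[ 0.448 -0.098  0.02 ]]
ridgeseat [[ 0.628 -0.14   0.02 ]]
purple [[0.545 0.037 0.06 ]]
wedge [[0.45  0.108 0.06 ]]
blade [[ 0.672 -0.007  0.01 ]]
```

Request:
play_rows(
  deltas=[
    [0, 0, 0, 0.045, 0, 0, 100],
    [0, 0, 0, 0.045, 0, 0, 100],
    [0, 0, 0, 0.04, 0, 0, 100],
    [0, 0, 0, 0, 0, 0, 100],
    [0, 0, 0, 0, 0, 0, 100],
  ],
)

```text
clock: 0.88
eef_pos: [0.5499, 0.1297, 0.2311]
tool_rot: [-2.221, -2.222, 0.001]
force: [0.0, 0.7, 0.4]
opening: 1.002
```

```bash
python3 - <<'E'
from h import *
s=snap("wrist","w1");print(robot.state()["eef_pos"])
E
```

```text
[0.54998291 0.12936494 0.23119489]
```

View pics/w1.png

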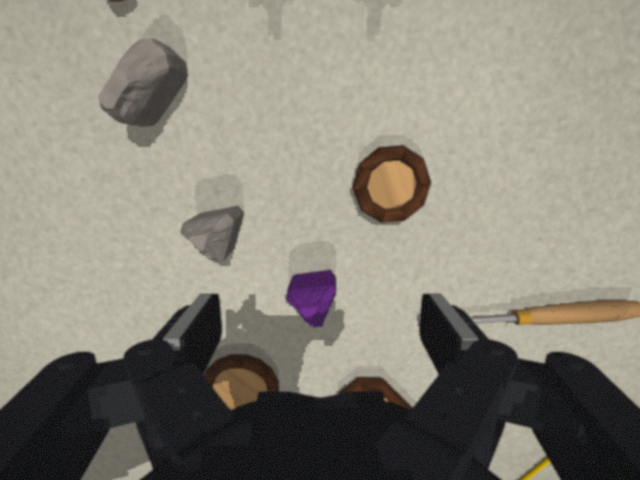

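Request:
play_rows(
  deltas=[
    [0, 0, 0, 0.045, -0.02, 0, 100],
    [0, 0, 0, 0.045, -0.02, 0, 100],
    [0, 0, 0, 0.045, -0.02, 0, 100],
    [0, 0, 0, 0.045, -0.02, 0, 100],
    [0, 0, 0, 0, 0, 0, 100],
    [0, 0, 0, 0, 0, 0, 100],
  ],
)

```text
clock: 1.68
eef_pos: [0.4704, 0.3091, 0.2312]
tool_rot: [2.222, 2.221, -0.0]
force: [0.1, -0.1, 0.4]
opening: 1.001
```

```bash
python3 - <<'E'
from h import *
s=snap("wrist","w2");print(robot.state()["eef_pos"])
hsv=cv2.cvtColor(s["pixels"],cv2.COLOR_RGB2HSV)
w1=cv2.cvtColor(cv2.imread("pics/w1.png"),cv2.COLOR_BGR2HSV)
for n,p in [("ridge",(150,80)),("ridge dk",(165,100)),("ridge",(120,95)),("wedge",(205,235)),("wedge",(225,245)),("bench",(280,200)),("shadow",(215,190)),("shadow",(270,325)),("rim",(365,185)),("rimlt",(390,152)),("seat",(390,185))]:
    print(n,w1[p[1],p[0]])
E
```

```text
[0.47064209 0.30880231 0.23128864]
ridge [ 12  32 104]
ridge dk [15 31 66]
ridge [  9  30 109]
wedge [ 18  28 135]
wedge [ 15  28 110]
bench [ 21  29 185]
shadow [ 25  30 154]
shadow [ 25  26 118]
rim [ 13 156  67]
rimlt [ 10 144  69]
seat [ 17 125 182]
```

View pics/w2.png

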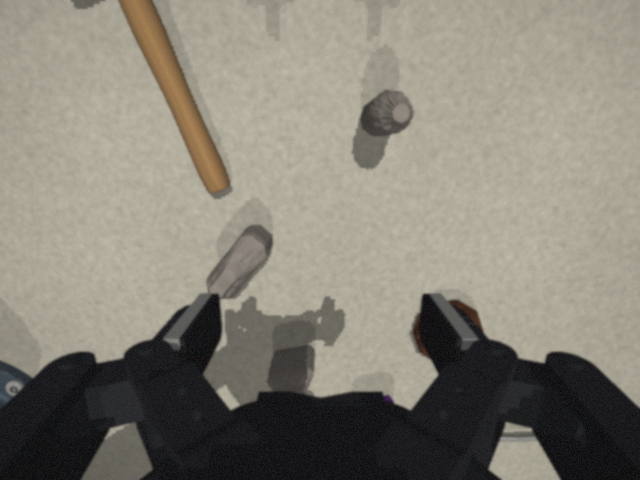

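```bash
python3 - <<'E'
from h import *
s=snap("wrist")
print("pillar top",ray(s,(402,112),.088), "bottom-ish",ray(s,(374,126),.0))
print("ridge",ray(s,[(241,260),(258,240),(218,290)],.055))
print("mallet handle end",ray(s,(218,188),.02))
E
```

```text
pillar top [[0.53648793 0.4042002  0.088     ]] bottom-ish [[0.52784363 0.39822356 0.        ]]
ridge [[0.39012988 0.2670493  0.055     ]
 [0.40845627 0.28804937 0.055     ]
 [0.36402242 0.23414975 0.055     ]]
mallet handle end [[0.36237417 0.33540397 0.02      ]]
```

Request:
play_rows(
  deltas=[
    [0, 0, 0, 0.047, 0.031, 0, 100],
    [0, 0, 0, 0.047, 0.031, 0, 100],
    [0, 0, 0, 0, 0, 0, 100],
    [0, 0, 0, 0, 0, 0, 100],
  ],
)

```text
clock: 2.28
eef_pos: [0.5322, 0.4028, 0.2309]
tool_rot: [-2.223, -2.22, 0.002]
force: [0.7, 0.3, 0.0]
opening: 1.001
```

```bash
python3 - <<'E'
from h import *
s=snap("wrist","w3");print(robot.state()["eef_pos"])
snap("scene","s3")
print(proj(s,[[.533,.403,0],[.533,.403,.088]]))
E
```

```text
[0.53203802 0.40267045 0.23128694]
[[321.26304351 208.89325918]
 [321.47842536 227.19815294]]
```

View pics/w3.png

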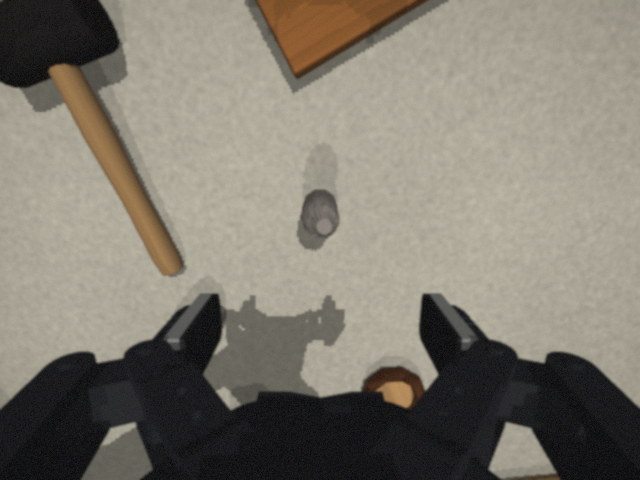

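```bash
python3 - <<'E'
from h import *
s=snap("wrist")
print(ray(s,[(302,212),(339,212)],.045),ray(s,(320,189.5),0),ray(s,(324,226),.088))
E
```

```text
[[0.5135085  0.40818875 0.045     ]
 [0.5506382  0.40810862 0.045     ]] [[0.53157773 0.42496517 0.        ]] [[0.53512573 0.40396408 0.088     ]]
```

Request:
play_rows(
  deltas=[
    [0, 0, 0, 0.002, 0, 0.05, 100],
    [0, 0, 0, 0, 0, 0.05, 100],
    [0, 0, 0, 0, 0, 0.05, 100],
    [0, 0, 0, 0, 0, 0.04, 100],
    [0, 0, 0, 0, 0, 0.018, 100],
    [0, 0, 0, 0, 0, 0, 100],
    [0, 0, 0, 0, 0, 0, 0],
    [0, 0, 0, 0, 0, 0, 0],
    [0, 0, 0, 0, 0, 0, 0],
    [0, 0, 0, 0, 0, 0, 0],
    [0, 0, 0, 0, 0, 0, 0],
  ],
  squeeze=40,
)

```text
clock: 3.8
eef_pos: [0.5323, 0.4064, 0.0248]
tool_rot: [2.221, 2.221, 0.002]
force: [-2.3, -0.9, 8.7]
opening: 0.462
```

```bash
python3 - <<'E'
from h import *
s=snap("wrist","w4");st=robot.state();print(st["eef_pos"],st["force"],st["opening"])
E
```

```text
[0.53231227 0.40641939 0.02486828] [-2.02448273 -0.97966598  7.52668768] 0.4645580511919717
```

View pics/w4.png

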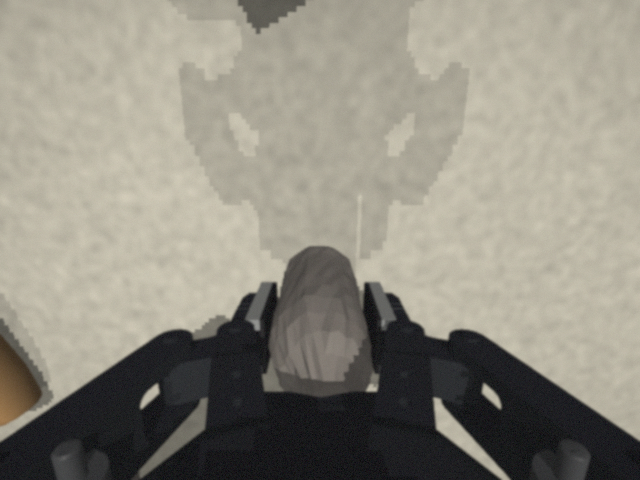

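```bash
python3 - <<'E'
from h import *
s=snap("wrist")
print(ray(s,(320,247),[0][0]),ray(s,(320,247),.06))
E
```

```text
[[0.53205122 0.42460651 0.        ]] [[0.53205286 0.44290282 0.06      ]]
```

Request:
play_rows(
  deltas=[
    [0, 0, 0, 0, 0, -0.01, 0],
    [0, 0, 0, 0, 0, -0.03, 0],
    [0, 0, 0, 0, 0, -0.05, 0],
    [0, 0, 0, 0, 0, -0.01, 0],
    [0, 0, 0, 0, 0, 0, 0],
  ],
)

```text
clock: 4.53
eef_pos: [0.532, 0.406, 0.1237]
tool_rot: [2.221, 2.221, 0.001]
force: [-0.0, -0.2, -3.1]
opening: 0.455
```

```bash
python3 - <<'E'
from h import *
s=snap("wrist","w5");st=robot.state();print(st["eef_pos"],st["force"],st["opening"])
a=snap("scene","s5");b=snap("side","d5")
E
```

```text
[0.53152035 0.40569222 0.12243993] [ 0.14673349  0.0034943  -3.14879723] 0.4602627733007674
```

View pics/s5.png

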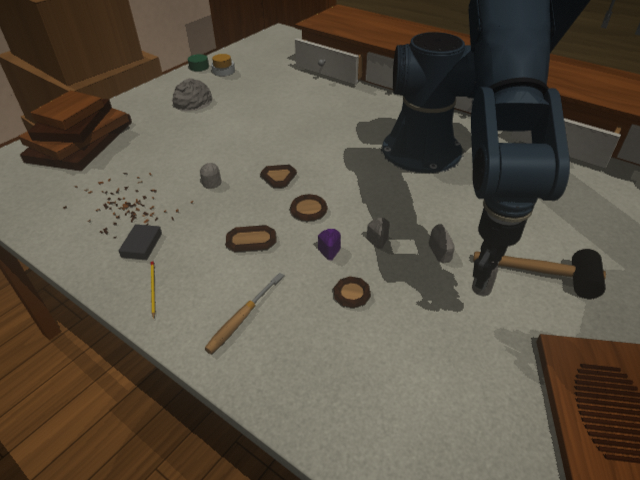

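View pics/d5.png

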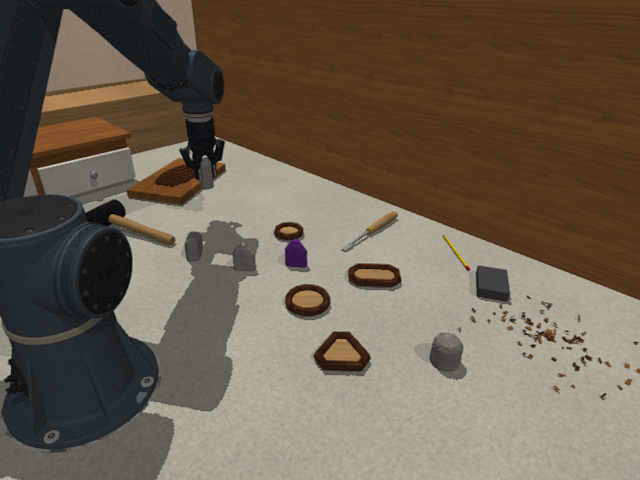

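View pics/w5.png

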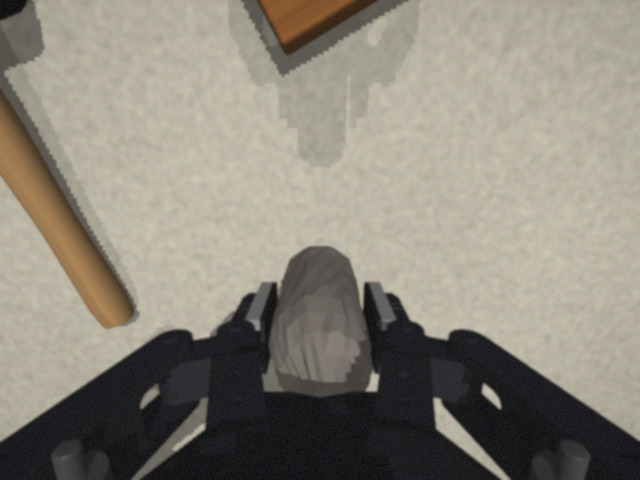

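```bash
cat >> h.py <<'E'
def mask_at(s,px,lo,hi):
    hsv=cv2.cvtColor(s["pixels"],cv2.COLOR_RGB2HSV)
    m=cv2.inRange(hsv,np.array(lo),np.array(hi))
    m=cv2.morphologyEx(m,cv2.MORPH_OPEN,np.ones((3,3)))
    cs,_=cv2.findContours(m,cv2.RETR_EXTERNAL,cv2.CHAIN_APPROX_NONE)
    cs=[c for c in cs if cv2.contourArea(c)>30]
    return min(cs,key=lambda c:-cv2.pointPolygonTest(c,(float(px[0]),float(px[1])),True))
def wpose(fn,tcp,s):  # saved wrist picture at earlier tcp, same orientation
    c=-s["R"].T@s["t"]-robot.state()["eef_pos"]+np.array(tcp)
    return dict(pixels=cv2.imread(f"pics/{fn}.png")[:,:,::-1].copy(),mtx=s["mtx"],R=s["R"],t=-s["R"]@c)
E
python3 - <<'E'
from h import *
s=snap("wrist"); w0=wpose("wrist0",[.5498,0,.2309],s); w1=wpose("w1",[.55,.1294,.2312],s)
sc=snap("scene"); sd=snap("side")
def rep(n,S,px,z=.012):
    c=mask_at(S,px,(8,90,120),(25,255,255))
    P=ray(S,c[:,0,:],z)[:,:2].astype(np.float32)
    r=cv2.minAreaRect(P*1000); M=cv2.moments((P*10000).astype(np.int32).reshape(-1,1,2))
    print(n,"rect",np.round(r[0],1),np.round(r[1],1),round(r[2],1),"cent",round(M["m10"]/M["m00"]/10,1),round(M["m01"]/M["m00"]/10,1))
rep("pillar w1",w1,(391,184));rep("pillar w0",w0,(400,49));rep("pillar scene",sc,(352,291));rep("pillar side",sd,(289,231))
rep("round w0",w0,(233,292));rep("round sc",sc,(310,208));rep("round sd",sd,(307,300))
rep("ridge w0",w0,(384,328));rep("ridge sc",sc,(251,238));rep("ridge sd",sd,(375,275))
rep("wedge sc",sc,(278,176));rep("wedge sd",sd,(343,352))
E
```

```text
pillar w1 rect [625.6 157.9] [49.7 50.4] 2.2 cent 625.7 158.1
pillar w0 rect [625.5 158.2] [50.4 50.6] 4.8 cent 626.1 158.2
pillar scene rect [635.3 162.7] [24.6 44.4] 21.0 cent 634.3 161.6
pillar side rect [633.5 164.5] [29.5 43. ] 46.2 cent 633.2 164.2
round w0 rect [446.3 -98.3] [63.7 58.2] 16.1 cent 447.3 -95.3
round sc rect [438.7 -98.6] [14.3 41.5] 44.1 cent 438.0 -97.1
round sd rect [ 449.7 -100.6] [54.4 66.7] 46.0 cent 449.7 -100.9
ridge w0 rect [ 627.5 -146.7] [48.8 94.5] 41.8 cent 627.5 -146.5
ridge sc rect [ 626.6 -147.6] [22.3 88.5] 35.9 cent 625.1 -142.1
ridge sd rect [ 634.2 -142.4] [38.5 92.4] 46.0 cent 633.7 -142.7
wedge sc rect [438.7 -98.6] [14.3 41.5] 44.1 cent 438.0 -97.1
wedge sd rect [ 386.6 -260.5] [56.7 66.1] 41.9 cent 382.9 -264.1
```

Request:
play_rows(
  deltas=[
    [0, 0, 0, -0.041, 0.0155, 0, 0],
    [0, 0, 0, -0.041, 0.0155, 0, 0],
    [0, 0, 0, -0.041, 0.0155, 0, 0],
    [0, 0, 0, -0.041, 0.0155, 0, 0],
    [0, 0, 0, -0.041, 0.0155, 0, 0],
    [0, 0, 0, -0.041, 0.016, 0, 0],
    [0, 0, 0, 0, 0, 0, 0],
    [0, 0, 0, 0, 0, 0, 0],
    [0, 0, 0, 0, 0, 0, 0],
  ],
)

```text
clock: 5.95
eef_pos: [0.6251, 0.1611, 0.1231]
tool_rot: [-2.22, -2.223, 0.0]
force: [-0.4, 0.4, -0.9]
opening: 0.455
```

```bash
python3 - <<'E'
from h import *
s=snap("wrist","w6");st=robot.state();print(st["eef_pos"],st["force"],st["opening"])
E
```

```text
[0.62508749 0.16104573 0.1231263 ] [-0.35265679 -0.67118069 -1.95828167] 0.4621127527708337
```

View pics/w6.png

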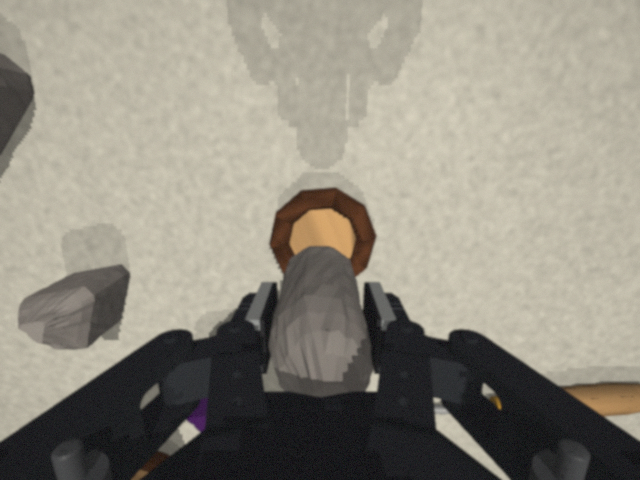

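Request:
play_rows(
  deltas=[
    [0, 0, 0, -0.001, 0.001, 0.03, 0],
    [0, 0, 0, 0, 0, 0.03, 0],
    [0, 0, 0, 0, 0, 0.015, 0],
    [0, 0, 0, 0, 0, 0.007, 0],
    [0, 0, 0, 0, 0, 0, 0],
    [0, 0, 0, 0, 0, 0.002, 0],
    [0, 0, 0, 0, 0, 0.001, 0],
    [0, 0, 0, 0, 0, 0, 0],
  ],
)

```text
clock: 7.0
eef_pos: [0.6266, 0.159, 0.0385]
tool_rot: [2.221, 2.221, 0.0]
force: [-0.2, 0.3, -2.0]
opening: 0.461
```

```bash
python3 - <<'E'
from h import *
s=snap("wrist","w7");st=robot.state();print(st["eef_pos"],st["force"],st["opening"])
E
```

```text
[0.62658438 0.15902864 0.03852391] [ 0.14152074  0.78317542 -2.45463596] 0.4575738463649888
```

View pics/w7.png

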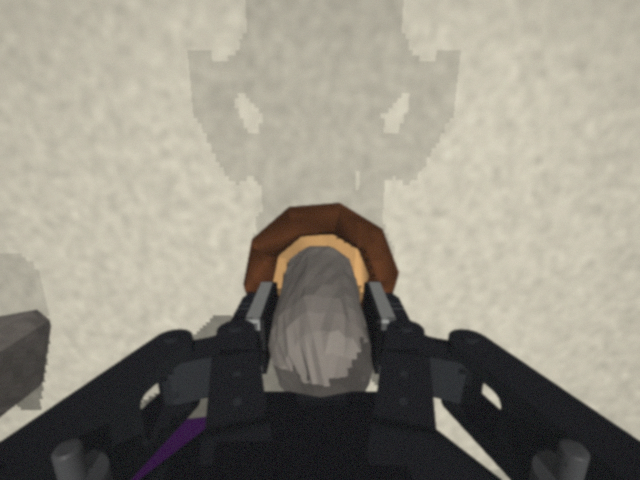

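Request:
play_rows(
  deltas=[
    [0, 0, 0, 0.001, -0.0005, 0.0015, 0],
    [0, 0, 0, 0, 0, 0.0005, 0],
    [0, 0, 0, 0, 0, 0, 0],
  ],
)

```text
clock: 7.42
eef_pos: [0.6262, 0.16, 0.0369]
tool_rot: [2.221, 2.221, 0.001]
force: [-2.2, -0.2, 5.6]
opening: 0.464
```

Request:
play_rows(
  deltas=[
    [0, 0, 0, 0, 0, 0, 50],
    [0, 0, 0, 0, 0, 0, 60],
    [0, 0, 0, 0, 0, 0, 75],
    [0, 0, 0, 0, 0, -0.02, 100],
    [0, 0, 0, 0, 0, -0.04, 100],
    [0, 0, 0, 0, 0, -0.06, 100],
    [0, 0, 0, 0, 0, -0.06, 100],
    [0, 0, 0, 0, 0, -0.014, 100],
    [0, 0, 0, 0, 0, 0, 100],
  ],
)

```text
clock: 8.55
eef_pos: [0.6262, 0.1601, 0.2317]
tool_rot: [2.221, 2.221, 0.003]
force: [-0.3, -0.2, -0.3]
opening: 0.998
```

```bash
python3 - <<'E'
from h import *
s=snap("wrist","w8");st=robot.state();print(st["eef_pos"],st["force"],st["opening"])
E
```

```text
[0.62558529 0.15997651 0.22994602] [-0.33149006  0.32482775 -0.7962783 ] 1.0018678117711393
```

View pics/w8.png

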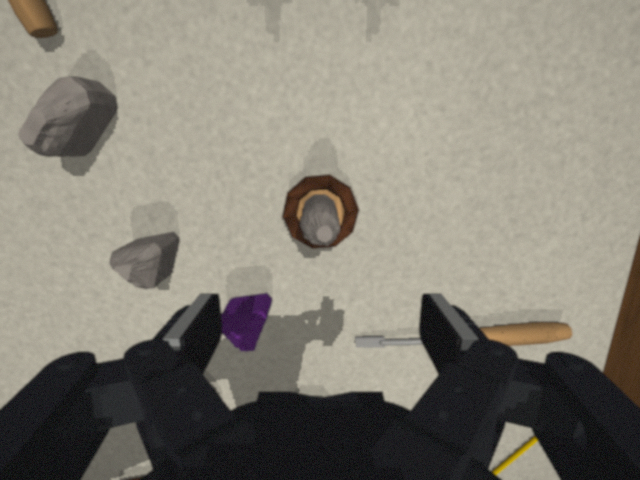

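Request:
play_rows(
  deltas=[
    [0, 0, 0, 0.021, -0.047, 0, 100],
    [0, 0, 0, 0.021, -0.047, 0, 100],
    [0, 0, 0, 0.021, -0.047, 0, 100],
    [0, 0, 0, 0.021, -0.047, 0, 100],
    [0, 0, 0, 0.022, -0.047, 0, 100],
    [0, 0, 0, 0, 0, 0, 100],
    [0, 0, 0, 0, 0, 0, 100],
    [0, 0, 0, 0, 0, 0, 100],
  ],
)

```text
clock: 9.6
eef_pos: [0.3916, 0.2656, 0.2297]
tool_rot: [-2.222, -2.22, 0.001]
force: [0.1, -0.6, -0.2]
opening: 1.0
```

```bash
python3 - <<'E'
from h import *
s=snap("wrist","w9");st=robot.state();print(st["eef_pos"],st["joint_positions"])
c=mask_at(s,(320,220),(0,0,0),(30,60,132))
im=s["pixels"][:,:,::-1].copy();cv2.drawContours(im,[c],-1,(0,0,255),1)
cv2.imwrite("pics/w9m.png",cv2.resize(im[100:350,150:470],(800,625))[:600])
for z in (0,.03,.06):
    P=ray(s,c[:,0,:],z)[:,:2].astype(np.float32)*1000; print(z,cv2.minAreaRect(P))
E
```

```text
[0.39159738 0.26556629 0.22980265] [ 4.97511425e-01  2.12707147e-01  1.84364003e+00 -5.76641746e-05
  1.08604567e+00  4.98693547e-01]
0 ((377.4299011230469, 245.25701904296875), (103.19464874267578, 43.89154052734375), 50.42634582519531)
0.03 ((378.5745544433594, 252.49673461914062), (94.8917465209961, 40.3600959777832), 50.42634201049805)
0.06 ((379.7191467285156, 259.7364807128906), (86.5888671875, 36.82866287231445), 50.4262809753418)
```

View pics/w9m.png

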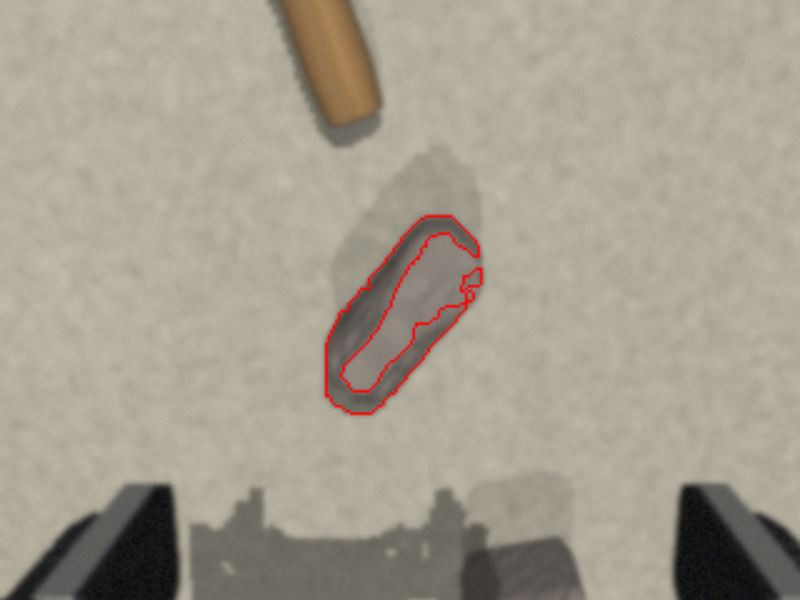

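```bash
cat >> h.py <<'E'
def ext(s,c,deg,zt,hz=(True,True)):
    """extents along u(deg), v(deg+90); each side: base (z=0) if it faces the camera, else shoulder zt"""
    cam=-s["R"].T@s["t"]; out=[]
    P0=ray(s,c[:,0,:],0)[:,:2]; P1=ray(s,c[:,0,:],zt)[:,:2]; m=P1.mean(0)
    for a in (deg,deg+90):
        u=np.array([np.cos(np.radians(a)),np.sin(np.radians(a))]); r=[]
        for sg in (1,-1):
            e0=(P0@u*sg).max(); e1=(P1@u*sg).max()
            # side faces the camera -> the base edge is what shows: e0 is valid when camera lies beyond it
            r.append(sg*(e0 if cam[:2]@u*sg>e0 else e1))
        out.append((r[1],r[0]))
    u=np.array([np.cos(np.radians(deg)),np.sin(np.radians(deg))]);v=np.array([-u[1],u[0]])
    ctr=u*sum(out[0])/2+v*sum(out[1])/2
    return ctr,[o[1]-o[0] for o in out]
E
python3 - <<'E'
from h import *
s=snap("wrist");c=mask_at(s,(320,220),(0,0,0),(30,60,132))
for zt in (.035,.043,.05):print(ext(s,c,50.4,zt))
E
```

```text
(array([0.37887862, 0.25199542]), [np.float64(0.09101488002108588), np.float64(0.037490366855294235)])
(array([0.3792022 , 0.25353686]), [np.float64(0.08822697048700628), np.float64(0.0360239150050161)])
(array([0.37948533, 0.25488561]), [np.float64(0.08578754964468671), np.float64(0.03474076963602278)])
```

Request:
play_rows(
  deltas=[
    [0, 0, 0, -0.012, -0.0125, 0, 75],
    [0, 0, 9.9, 0, 0, 0, 75],
    [0, 0, 9.9, 0, 0, 0, 75],
    [0, 0, 9.9, 0, 0, 0, 75],
    [0, 0, 9.9, 0, 0, 0, 75],
    [0, 0, 0, 0, 0, 0.05, 75],
    [0, 0, 0, 0, 0, 0.05, 75],
    [0, 0, 0, 0, 0, 0, 75],
    [0, 0, 0, 0, 0, 0, 75],
  ],
)

```text
clock: 10.82
eef_pos: [0.3795, 0.2543, 0.1318]
tool_rot: [-2.843, -1.337, -0.002]
force: [1.0, 0.6, 0.5]
opening: 0.749
```

```bash
python3 - <<'E'
from h import *
from scipy.spatial.transform import Rotation as Ro
s=snap("wrist","w10");st=robot.state();print(st["eef_pos"],Ro.from_rotvec(st["tool_rot"]).as_matrix().round(3),st["opening"])
E
```

```text
[0.37963555 0.25446723 0.13211492] [[ 0.638  0.77   0.002]
 [ 0.77  -0.638  0.001]
 [ 0.003  0.001 -1.   ]] 0.753733195119176
```

View pics/w10.png

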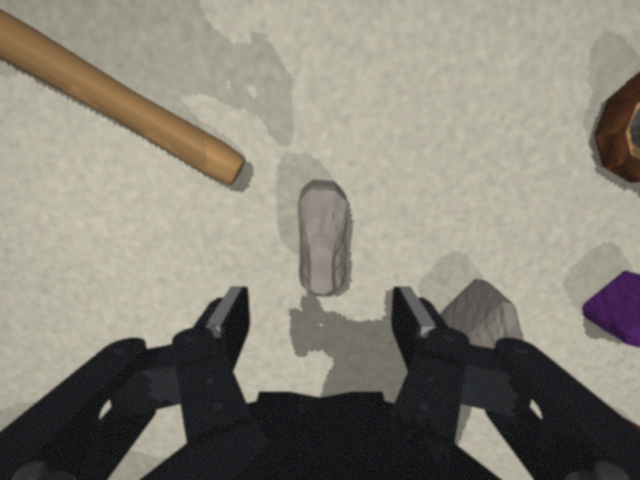

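```bash
python3 - <<'E'
from h import *
s=snap("wrist");p=robot.state()["eef_pos"][:2]
u=np.array([.638,.77]);v=np.array([.77,-.638])
for px,z in [((324,180),0),((324,297),.043),((299,230),.03),((351,230),.03)]:
    d=ray(s,px,z)[0,:2]-p;print(d@u,d@v)
E
```

```text
0.042549230634638266 0.002635864454842174
-0.04125668924535748 0.0023634598534103654
0.007972190567954923 -0.01656047209871549
0.007948963324206772 0.0228452588415617
```

Request:
play_rows(
  deltas=[
    [0, 0, 0, 0.0005, 0.0025, 0.05, 75],
    [0, 0, 0, 0, 0, 0.04, 75],
    [0, 0, 0, 0, 0, 0.022, 75],
    [0, 0, 0, 0, 0, 0, 75],
    [0, 0, 0, 0, 0, 0, 0],
    [0, 0, 0, 0, 0, 0, 0],
    [0, 0, 0, 0, 0, 0, 0],
    [0, 0, 0, 0, 0, 0, 0],
    [0, 0, 0, 0, 0, 0, 0],
  ],
)

```text
clock: 12.05
eef_pos: [0.3816, 0.2534, 0.0199]
tool_rot: [-2.842, -1.337, -0.004]
force: [-1.1, 0.3, 8.0]
opening: 0.429
```

```bash
python3 - <<'E'
from h import *
st=robot.state();print(st["eef_pos"],st["force"],st["opening"])
E
```

```text
[0.38161825 0.25339216 0.0199183 ] [-1.05751091  0.34222494  7.98547229] 0.42889561801133724
```

Request:
play_rows(
  deltas=[
    [0, 0, 0, 0, 0, -0.01, 0],
    [0, 0, 0, 0, 0, -0.03, 0],
    [0, 0, 0, 0, 0, -0.05, 0],
    [0, 0, 0, 0, 0, -0.04, 0],
    [0, 0, 0, 0, 0, 0, 0],
    [0, 0, 0, 0, 0, 0, 0],
  ],
)

```text
clock: 12.8
eef_pos: [0.3801, 0.2525, 0.1479]
tool_rot: [2.843, 1.338, -0.001]
force: [-0.0, -0.0, -4.5]
opening: 0.428
```

```bash
python3 - <<'E'
from h import *
s=snap("wrist","w11");st=robot.state();print(st["eef_pos"],st["force"],st["opening"],st["joint_positions"])
E
```

```text
[0.37997281 0.25241449 0.1473488 ] [-0.72234632  0.17849427 -4.39648824] 0.42506898835447826 [ 4.84264971e-01  3.00805864e-01  1.96579823e+00 -4.00616930e-05
  8.76968159e-01  1.17541512e+00]
```

View pics/w11.png

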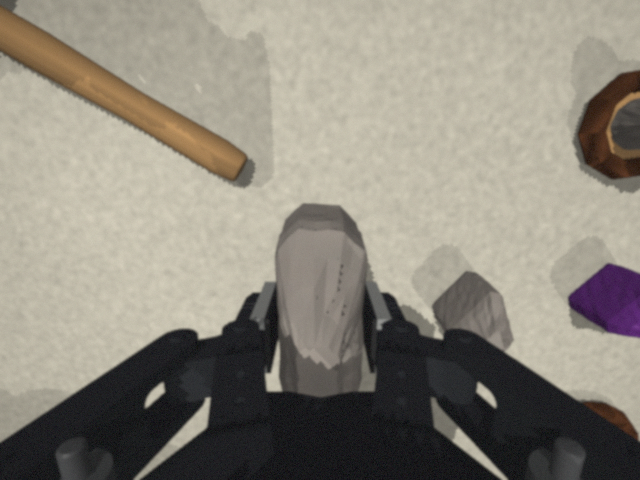

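Request:
play_rows(
  deltas=[
    [0, 0, 0, -0.0166, 0.0495, 0, 0],
    [0, 0, 0, -0.0166, 0.0495, 0, 0],
    [0, 0, 0, -0.0166, 0.0495, 0, 0],
    [0, 0, 0, -0.0166, 0.0495, 0, 0],
    [0, 0, 0, -0.0166, 0.0495, 0, 0],
    [0, 0, 0, -0.0166, 0.0495, 0, 0],
    [0, 0, 0, -0.0166, 0.0495, 0, 0],
    [0, 0, 0, -0.0166, 0.0495, 0, 0],
    [0, 0, 0, -0.0166, 0.0495, 0, 0],
    [0, 0, -10.2, 0, 0, 0, 0],
    [0, 0, -10.2, 0, 0, 0, 0],
    [0, 0, -10.2, 0, 0, 0, 0],
    [0, 0, -10.2, 0, 0, 0, 0],
    [0, 0, -10.2, 0, 0, 0, 0],
    [0, 0, -10.2, 0, 0, 0, 0],
    [0, 0, -10.2, 0, 0, 0, 0],
    [0, 0, -10.0, 0, 0, 0, 0],
    [0, 0, 0, 0, 0, 0, 0],
    [0, 0, 0, 0, 0, 0, 0],
  ],
)

```text
clock: 15.22
eef_pos: [0.6284, -0.1462, 0.1473]
tool_rot: [-1.288, -2.864, 0.0]
force: [-0.4, -0.2, -3.7]
opening: 0.419
```

```bash
python3 - <<'E'
from h import *
from scipy.spatial.transform import Rotation as Ro
s=snap("wrist","w12");st=robot.state();print(st["eef_pos"],Ro.from_rotvec(st["tool_rot"]).as_matrix().round(3).tolist(),st["opening"])
E
```

```text
[ 0.62850303 -0.14619583  0.14752517] [[-0.664, 0.748, -0.001], [0.748, 0.664, 0.0], [0.001, -0.001, -1.0]] 0.42572618716491256
```

View pics/w12.png

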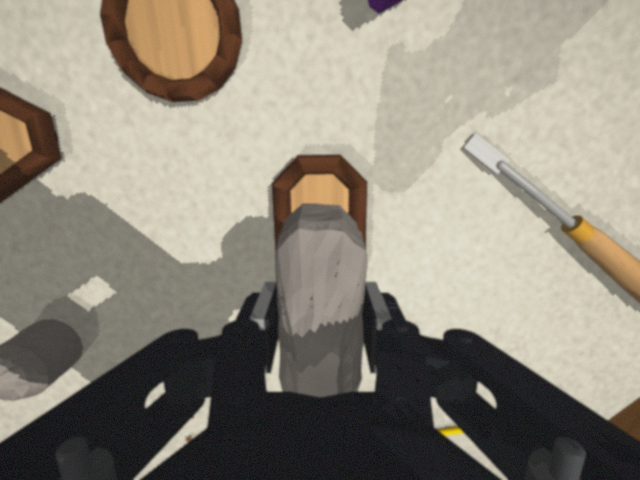

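Request:
play_rows(
  deltas=[
    [0, 0, 0, 0, -0.001, 0.04, 0],
    [0, 0, 0, 0, 0, 0.04, 0],
    [0, 0, 0, 0, 0, 0.02, 0],
    [0, 0, 0, 0, 0, 0.01, 0],
    [0, 0, 0, 0, 0, 0.003, 0],
    [0, 0, 0, 0, 0, 0, 0],
    [0, 0, 0, 0, 0, 0, 0],
  ],
)

```text
clock: 16.15
eef_pos: [0.6285, -0.1471, 0.0363]
tool_rot: [1.282, 2.866, 0.0]
force: [0.9, -0.2, -3.7]
opening: 0.424
```

```bash
python3 - <<'E'
from h import *
s=snap("wrist","w13");st=robot.state();print(st["eef_pos"],st["force"],st["opening"])
E
```

```text
[ 0.62842381 -0.14708263  0.03613143] [ 0.32010978  0.28812839 -3.45562162] 0.42463407052414714
```

View pics/w13.png

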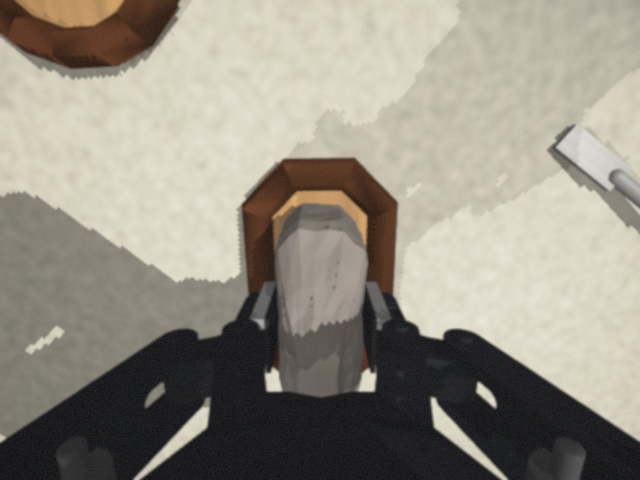

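Request:
play_rows(
  deltas=[
    [0, 0, 0, 0, 0, 0.0015, 0],
    [0, 0, 0, 0, 0, 0.0015, 0],
    [0, 0, 0, 0, 0, 0, 0],
  ],
)

```text
clock: 16.58
eef_pos: [0.628, -0.1469, 0.0322]
tool_rot: [-1.283, -2.868, 0.0]
force: [0.0, 0.1, -4.2]
opening: 0.427
```

Request:
play_rows(
  deltas=[
    [0, 0, 0, 0, 0, 0.001, 0],
    [0, 0, 0, 0, 0, 0, 0],
  ],
)

```text
clock: 16.82
eef_pos: [0.6281, -0.147, 0.032]
tool_rot: [1.283, 2.868, -0.0]
force: [-4.4, -0.3, 4.8]
opening: 0.423
```

Request:
play_rows(
  deltas=[
    [0, 0, 0, 0, 0, 0, 46],
    [0, 0, 0, 0, 0, 0, 56],
    [0, 0, 0, 0, 0, 0, 70],
    [0, 0, 0, 0, 0, -0.02, 85],
    [0, 0, 0, 0, 0, -0.04, 85],
    [0, 0, 0, 0, 0, -0.06, 85],
    [0, 0, 0, 0, 0, -0.06, 100],
    [0, 0, 0, 0, 0, -0.02, 100],
    [0, 0, 0, 0, 0, 0, 100],
  ],
)

```text
clock: 17.95
eef_pos: [0.6286, -0.1471, 0.2341]
tool_rot: [1.281, 2.864, 0.001]
force: [-0.4, -0.2, -1.8]
opening: 1.002
```

```bash
python3 - <<'E'
from h import *
s=snap("wrist","w14");st=robot.state();print(st["eef_pos"],st["force"],st["opening"])
E
```

```text
[ 0.62796606 -0.14691327  0.23206716] [-0.59463667 -0.15355332 -0.87534639] 1.001162419381399
```

View pics/w14.png

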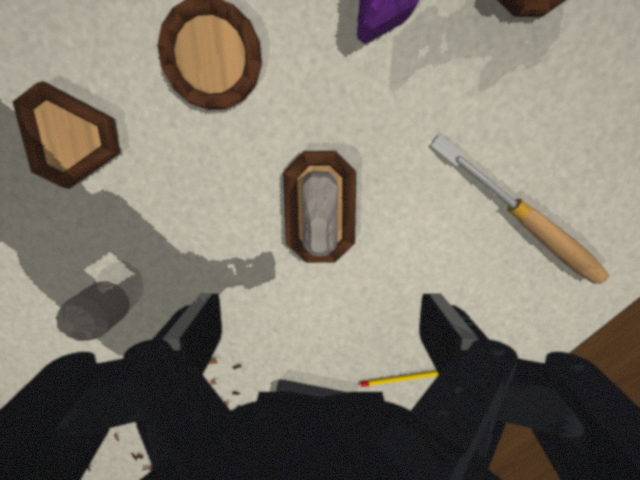

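```bash
python3 - <<'E'
from h import *
s=snap("wrist")
def rep(n,px):
    c=mask_at(s,px,(8,90,110),(25,255,255))
    P=ray(s,c[:,0,:],.012)[:,:2].astype(np.float32)*1000
    M=cv2.moments((P*10).astype(np.int32).reshape(-1,1,2))
    print(n,cv2.minEnclosingCircle(P),M["m10"]/M["m00"]/10,M["m01"]/M["m00"]/10)
    a,t=cv2.minEnclosingTriangle(P.reshape(-1,1,2));print(t.reshape(3,2))
    return P
rep("round",(210,55));rep("wedge",(70,135))
print(ray(s,(93,308),.05))
E
```

```text
round ((445.87353515625, -103.46357727050781), 34.81297302246094) 445.608161424481 -103.34616410443498
[[ 501.87598  -140.95874 ]
 [ 381.62003  -133.06625 ]
 [ 451.28995   -37.058033]]
wedge ((377.6549072265625, -263.68695068359375), 36.06882858276367) 378.32093041187665 -263.814115233643
[[ 328.5384  -250.98398]
 [ 416.72412 -230.19058]
 [ 390.7713  -316.36826]]
[[ 0.51185665 -0.38269356  0.05      ]]
```

Request:
play_rows(
  deltas=[
    [0, 0, 0, -0.02, -0.0487, 0, 100],
    [0, 0, 0, -0.02, -0.0487, 0, 100],
    [0, 0, 0, -0.02, -0.0487, 0, 100],
    [0, 0, 0, -0.02, -0.0487, 0, 100],
    [0, 0, 0, -0.02, -0.0487, 0, 100],
    [0, 0, 10.4, 0, 0, 0, 100],
    [0, 0, 10.4, 0, 0, 0, 100],
    [0, 0, 10.4, 0, 0, 0, 100],
    [0, 0, 10.4, 0, 0, 0, 100],
    [0, 0, 0, 0, 0, 0, 100],
    [0, 0, 0, 0, 0, 0, 100],
  ],
)

```text
clock: 19.42
eef_pos: [0.5129, -0.3836, 0.2305]
tool_rot: [-2.212, -2.229, 0.0]
force: [-0.6, 0.6, -0.2]
opening: 1.0
```

```bash
python3 - <<'E'
from h import *
s=snap("wrist","w15");st=robot.state();print(st["eef_pos"],st["tool_rot"])
E
```

```text
[ 0.51300207 -0.38365885  0.23073013] [-2.21322954e+00 -2.22829857e+00  8.90173670e-05]
```

View pics/w15.png

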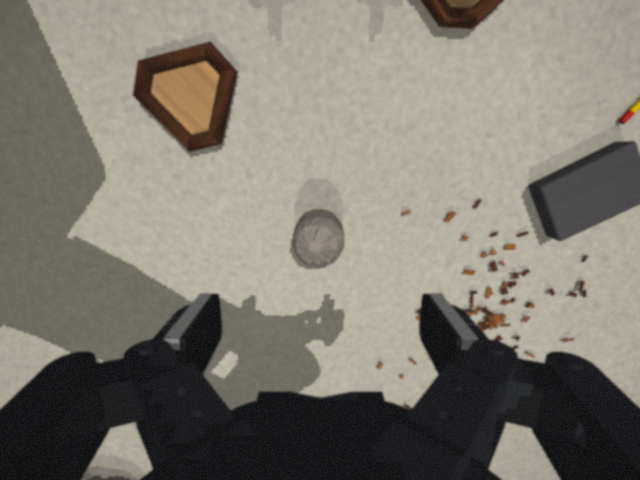

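```bash
python3 - <<'E'
from h import *
s=snap("wrist")
print(ray(s,(318,209),0),ray(s,(318,269),.043),ray(s,[(291.5,235),(345,235)],.043))
def rep(px):
    c=mask_at(s,px,(8,90,110),(25,255,255))
    P=ray(s,c[:,0,:],.012)[:,:2].astype(np.float32)*1000
    M=cv2.moments((P*10).astype(np.int32).reshape(-1,1,2))
    print(cv2.minEnclosingCircle(P),M["m10"]/M["m00"]/10,M["m01"]/M["m00"]/10)
    a,t=cv2.minEnclosingTriangle(P.reshape(-1,1,2));t=t.reshape(3,2);print(t,t.mean(0));d=t-t.mean(0);print(np.degrees(np.arctan2(d[:,1],d[:,0])))
rep((190,95))
E
```

```text
[[ 0.5101179  -0.38320497  0.        ]] [[ 0.51065447 -0.43945539  0.043     ]] [[ 0.48330396 -0.40245097  0.043     ]
 [ 0.5382124  -0.40211822  0.043     ]]
((378.903076171875, -265.7060852050781), 37.249488830566406) 378.8014689399698 -265.8335187991664
[[ 390.97586 -316.30865]
 [ 328.67834 -251.0695 ]
 [ 416.8591  -230.06819]] [ 378.83777 -265.81546]
[-76.4831   163.61763   43.234303]
```

Request:
play_rows(
  deltas=[
    [0, 0, 0, -0.028, -0.0025, 0.02, 100],
    [0, 0, 0, 0, 0, 0.05, 100],
    [0, 0, 0, 0, 0, 0.05, 100],
    [0, 0, 0, 0, 0, 0.05, 100],
    [0, 0, 0, 0, 0, 0.03, 100],
    [0, 0, 0, 0, 0, 0.0127, 100],
    [0, 0, 0, 0, 0, 0, 100],
    [0, 0, 0, 0, 0, 0, 0],
    [0, 0, 0, 0, 0, 0, 0],
    [0, 0, 0, 0, 0, 0, 0],
    [0, 0, 0, 0, 0, 0, 0],
    [0, 0, 0, 0, 0, 0, 0],
  ],
)

```text
clock: 21.02
eef_pos: [0.5112, -0.4123, 0.0203]
tool_rot: [2.216, 2.224, -0.0]
force: [-2.8, 0.6, 7.3]
opening: 0.651
```

```bash
python3 - <<'E'
from h import *
s=snap("wrist","w16");st=robot.state();print(st["eef_pos"],st["force"],st["opening"])
E
```

```text
[ 0.51115381 -0.41230513  0.02032736] [-2.51032077  0.7827144   7.0278635 ] 0.6512734093650123
```

View pics/w16.png

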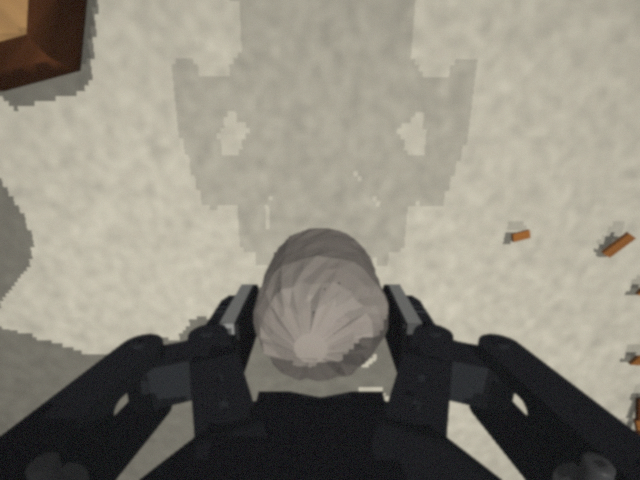

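```bash
python3 - <<'E'
from h import *
print(ray(snap("wrist"),(321,229),0))
E
```

```text
[[ 0.51130184 -0.38326922  0.        ]]
```

Request:
play_rows(
  deltas=[
    [0, 0, 0, 0, 0, -0.01, 0],
    [0, 0, 0, 0, 0, -0.04, 0],
    [0, 0, 0, 0, 0, -0.05, 0],
    [0, 0, 0, 0.044, -0.0095, 0, 0],
    [0, 0, 0, 0.044, -0.0095, 0, 0],
    [0, 0, 0, 0.044, -0.0095, 0, 0],
    [0, 0, 0, 0.044, -0.0095, 0, 0],
    [0, 0, 0, 0.044, -0.0095, 0, 0],
    [0, 0, 0, 0.044, -0.0095, 0, 0],
    [0, 0, 0, 0.045, -0.0085, 0, 0],
    [0, 0, 0, 0, 0, 0, 0],
    [0, 0, 0, 0, 0, 0, 0],
  ],
)

```text
clock: 22.62
eef_pos: [0.4446, -0.1033, 0.1192]
tool_rot: [2.216, 2.225, 0.001]
force: [0.1, -0.1, -4.6]
opening: 0.645
```

```bash
python3 - <<'E'
from h import *
s=snap("wrist","w17");st=robot.state();print(st["eef_pos"],st["force"],st["opening"])
E
```

```text
[ 0.4446077  -0.10364552  0.11901882] [ 0.90222595  0.43728375 -4.21161072] 0.6507859035442085
```

View pics/w17.png

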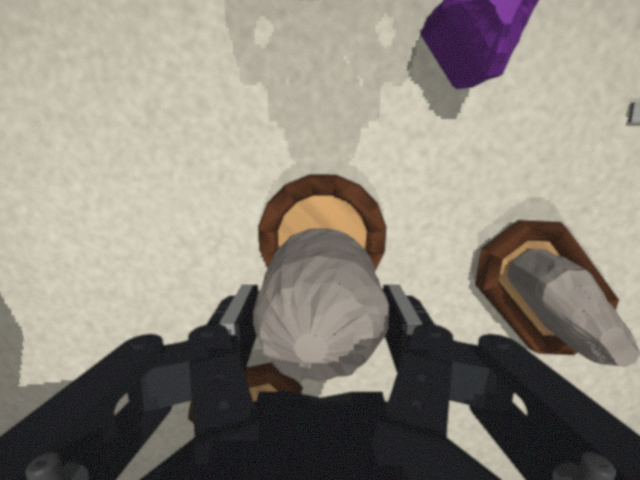

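Request:
play_rows(
  deltas=[
    [0, 0, 0, 0, 0.001, 0.03, 0],
    [0, 0, 0, 0, 0, 0.03, 0],
    [0, 0, 0, 0, 0, 0.015, 0],
    [0, 0, 0, 0, 0, 0.007, 0],
    [0, 0, 0, 0, 0, 0.0015, 0],
    [0, 0, 0, 0, 0, 0, 0],
    [0, 0, 0, 0, 0, 0, 0],
  ],
)

```text
clock: 23.55
eef_pos: [0.4455, -0.1031, 0.0357]
tool_rot: [2.217, 2.225, 0.001]
force: [0.8, -0.1, -3.0]
opening: 0.651
```

```bash
python3 - <<'E'
from h import *
s=snap("wrist","w18");st=robot.state();print(st["eef_pos"],st["force"],st["opening"])
E
```

```text
[ 0.44545938 -0.10309677  0.03557849] [-0.57248717  1.18786436 -3.36454612] 0.6531025866434299
```

View pics/w18.png

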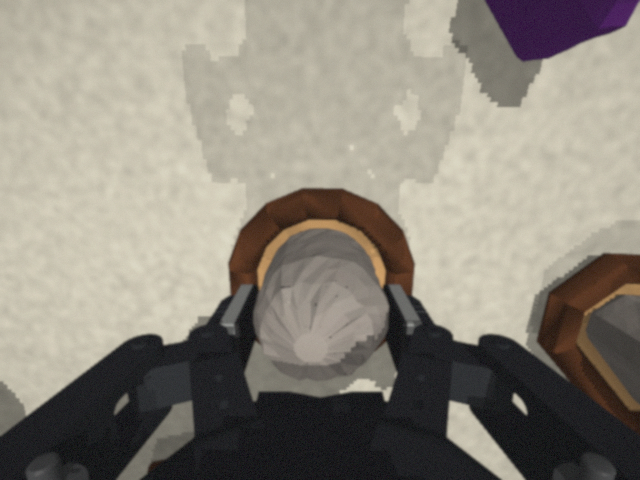

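Request:
play_rows(
  deltas=[
    [0, 0, 0, 0, 0, 0.0015, 0],
    [0, 0, 0, 0, 0, 0.001, 0],
    [0, 0, 0, 0, 0, 0, 0],
  ],
)

```text
clock: 23.98
eef_pos: [0.4451, -0.103, 0.0325]
tool_rot: [-2.217, -2.225, 0.0]
force: [-0.2, 0.2, -3.4]
opening: 0.646
```

Request:
play_rows(
  deltas=[
    [0, 0, 0, 0, 0, 0.001, 0],
    [0, 0, 0, 0, 0, 0, 0],
  ],
)

```text
clock: 24.22
eef_pos: [0.4452, -0.103, 0.0323]
tool_rot: [2.217, 2.225, -0.0]
force: [-4.9, 1.4, 10.3]
opening: 0.65
```

Contact made; release, rise.

Request:
play_rows(
  deltas=[
    [0, 0, 0, 0, 0, 0, 68],
    [0, 0, 0, 0, 0, 0, 75],
    [0, 0, 0, 0, 0, 0, 85],
    [0, 0, 0, 0, 0, -0.02, 95],
    [0, 0, 0, 0, 0, -0.04, 100],
    [0, 0, 0, 0, 0, -0.06, 100],
    [0, 0, 0, 0, 0, -0.06, 100],
    [0, 0, 0, 0, 0, -0.02, 100],
    [0, 0, 0, 0, 0, 0, 100],
  ],
)

```text
clock: 25.35
eef_pos: [0.4457, -0.1032, 0.2326]
tool_rot: [2.216, 2.224, 0.002]
force: [0.2, -0.1, -0.8]
opening: 1.0
```

```bash
python3 - <<'E'
from h import *
s=snap("wrist","w19");st=robot.state();print(st["eef_pos"],st["force"],st["opening"])
E
```

```text
[ 0.44505395 -0.10298852  0.23126057] [-0.90807979 -1.07370116 -0.90636791] 0.9970168964253657
```

View pics/w19.png

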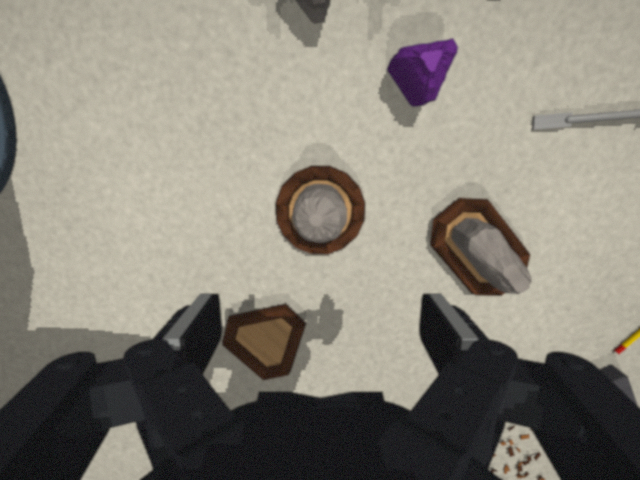

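Request:
play_rows(
  deltas=[
    [0, 0, 0, 0.05, 0, 0, 100],
    [0, 0, 0, 0.05, 0, 0, 100],
    [0, 0, 0, 0.05, 0, 0, 100],
    [0, 0, 0, 0.05, 0, 0, 100],
    [0, 0, 0, 0, 0, 0, 100],
    [0, 0, 0, 0, 0, 0, 100],
  ],
)

```text
clock: 26.15
eef_pos: [0.444, 0.0966, 0.2303]
tool_rot: [-2.216, -2.225, 0.003]
force: [-1.4, -0.3, -0.2]
opening: 0.997
```

```bash
python3 - <<'E'
from h import *
s=snap("wrist","w20");st=robot.state();print(st["eef_pos"],st["tool_rot"])
c=mask_at(s,(320,210),(0,0,0),(30,70,140))
im=s["pixels"][:,:,::-1].copy();cv2.drawContours(im,[c],-1,(0,0,255),1)
cv2.imwrite("pics/w20m.png",cv2.resize(im[130:310,200:440],(800,600),interpolation=cv2.INTER_NEAREST))
E
```

```text
[0.44416932 0.09621096 0.23064782] [-2.21755999 -2.22397803  0.00232423]
```

View pics/w20m.png

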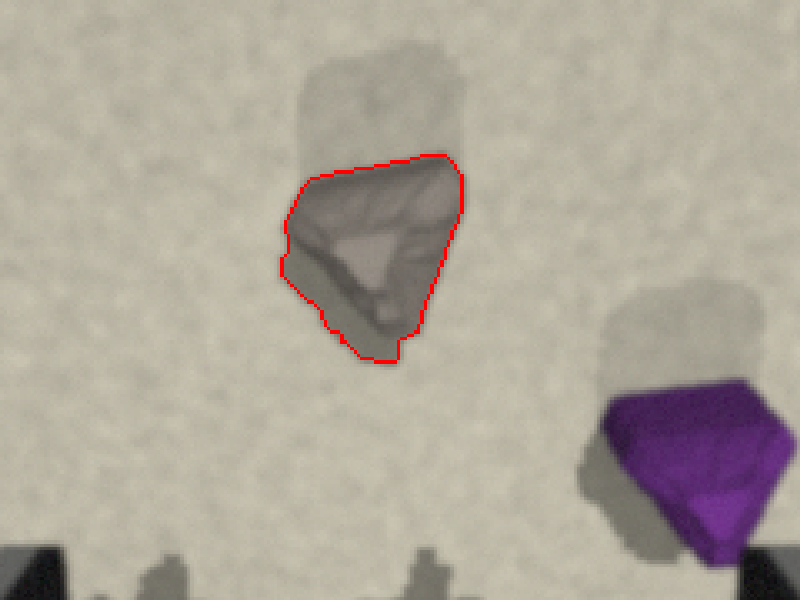

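```bash
python3 - <<'E'
from h import *
s=snap("wrist")
q=lambda x,y:(200+x/3.3333,130+y/3.3333)
A=ray(s,[q(312,177),q(440,155)],0)[:,:2];print("top",A,np.linalg.norm(A[1]-A[0]))
d=A[1]-A[0];ang=np.degrees(np.arctan2(d[1],d[0]));n=np.array([-d[1],d[0]])/np.linalg.norm(d)
c=A.mean(0)-n*.0207;print("ang",ang,"normal",ang+90,"ctr",c)
for z in (0,.045):
    B=ray(s,[q(463,210),q(418,330)],z)[:,:2];e=B[1]-B[0];a=np.degrees(np.arctan2(e[1],e[0]));m=np.array([-e[1],e[0]])/np.linalg.norm(e)
    print("right",z,a,np.linalg.norm(e),"dist",(B[0]-c)@m)
    C=ray(s,[q(287,225),q(380,325)],z)[:,:2];e=C[1]-C[0];a=np.degrees(np.arctan2(e[1],e[0]));m=np.array([-e[1],e[0]])/np.linalg.norm(e)
    print("left",z,a,np.linalg.norm(e),"dist",(C[0]-c)@m)
    D=ray(s,[q(310,178),q(286,225)],z)[:,:2];print("corner L",D, (D-c)@np.array([np.cos(np.radians(ang+150)),np.sin(np.radians(ang+150))]))
E
```

```text
top [[0.41393718 0.12552818]
 [0.45651749 0.13285016]] 0.043205264701401035
ang 9.756982662936649 normal 99.75698266293665 ctr [0.43873536 0.10878858]
right 0 -109.67932485542363 0.04412674995130411 dist 0.022245276631797182
left 0 -47.915351192487044 0.04664066149361427 dist -0.024450468198441648
corner L [[0.41326372 0.12519613]
 [0.40484985 0.1094555 ]] [0.0295754  0.03202327]
right 0.045 -109.67932485542366 0.03881486942843934 dist 0.01786181199524057
left 0.045 -47.91535119248701 0.041026161861648175 dist -0.016423863336232237
corner L [[0.41697542 0.13009072]
 [0.40957439 0.11624492]] [0.0277865 0.0299397]
```

Request:
play_rows(
  deltas=[
    [0, 0, 0, 0.0144, -0.0105, 0, 100],
    [0, 0, 10.1, 0, 0, 0, 100],
    [0, 0, 10.1, 0, 0, 0, 100],
    [0, 0, 0, 0, 0, 0.05, 100],
    [0, 0, 0, 0, 0, 0.05, 100],
    [0, 0, 0, 0, 0, 0, 100],
    [0, 0, 0, 0, 0, 0, 100],
  ],
)

```text
clock: 27.12
eef_pos: [0.4346, 0.1115, 0.1332]
tool_rot: [2.573, 1.801, 0.002]
force: [1.3, 0.7, 0.8]
opening: 0.999
```

```bash
python3 - <<'E'
from h import *
s=snap("wrist","w21");st=robot.state();print(st["eef_pos"],st["tool_rot"])
E
```

```text
[0.43489103 0.11156007 0.13347069] [2.57258899 1.8010319  0.00390404]
```

View pics/w21.png

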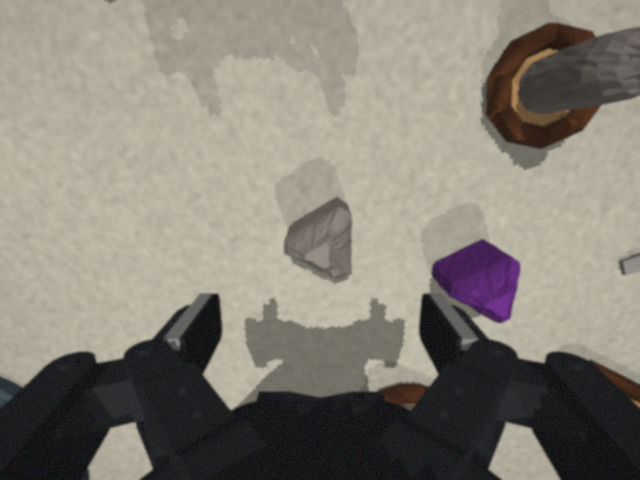

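```bash
python3 - <<'E'
from h import *
from scipy.spatial.transform import Rotation as Ro
s=snap("wrist");st=robot.state();R=Ro.from_rotvec(st["tool_rot"]).as_matrix()
im=s["pixels"][180:300,240:400,::-1];cv2.imwrite("pics/w21c.png",cv2.resize(im,(800,600),interpolation=cv2.INTER_CUBIC))
for px in [(286,242),(352,212),(352,270),(344,198),(338,282)]:
    for z in (0,.045):
        print(px,z,((ray(s,px,z)[0]-st["eef_pos"])@R)[:2].round(4))
E
```

```text
(286, 242) 0 [-0.0106 -0.0301]
(286, 242) 0.045 [ 0.0024 -0.0252]
(352, 212) 0 [0.0156 0.0262]
(352, 212) 0.045 [0.0243 0.0219]
(352, 270) 0 [-0.0365  0.0275]
(352, 270) 0.045 [-0.0193  0.023 ]
(344, 198) 0 [0.0274 0.0193]
(344, 198) 0.045 [0.0342 0.0161]
(338, 282) 0 [-0.0479  0.0153]
(338, 282) 0.045 [-0.0288  0.0128]
```

View pics/w21c.png

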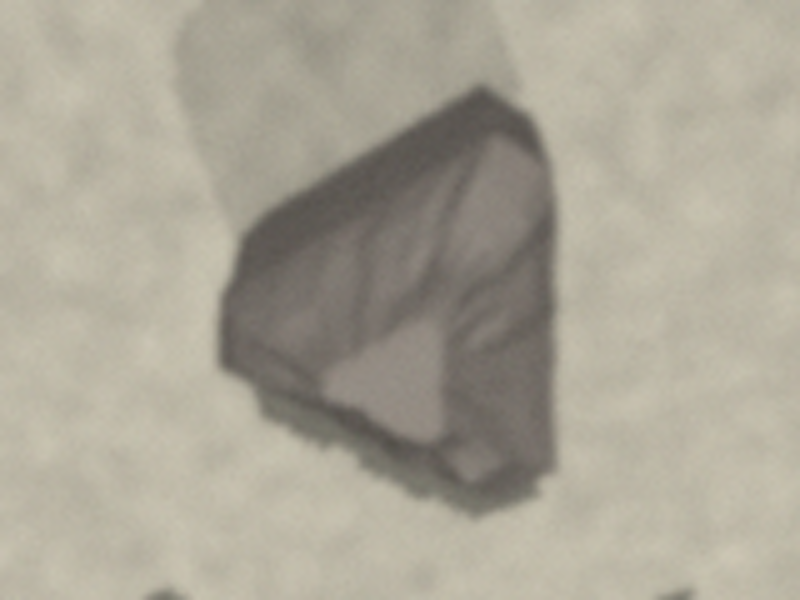

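```bash
python3 - <<'E'
from h import *
from scipy.spatial.transform import Rotation as Ro
s=snap("wrist");st=robot.state();R=Ro.from_rotvec(st["tool_rot"]).as_matrix();print(R.round(3))
for px in [(337,197.6),(289,227)]:
    print(px,((ray(s,px,0)[0]-st["eef_pos"])@R)[:2].round(4))
# model vertices around centre in tool axes, corner x_s -> tool -y
V=[]
for k in (0,120,240):
    for w in (-5.83,5.83):
        a=np.radians(k);V.append((31.3*np.cos(a)-w*np.sin(a),31.3*np.sin(a)+w*np.cos(a)))
V=np.array(V);print(np.c_[V[:,1],-V[:,0]].round(1))
E
```

```text
[[ 0.342  0.94   0.003]
 [ 0.94  -0.342  0.   ]
 [ 0.001  0.003 -1.   ]]
(337, 197.6) [0.0278 0.0136]
(289, 227) [ 0.0028 -0.027 ]
[[ -5.8 -31.3]
 [  5.8 -31.3]
 [ 30.   10.6]
 [ 24.2  20.7]
 [-24.2  20.7]
 [-30.   10.6]]
```

Request:
play_rows(
  deltas=[
    [0, 0, 0, -0.0025, -0.0015, 0.05, 100],
    [0, 0, 0, 0, 0, 0.04, 100],
    [0, 0, 0, 0, 0, 0.022, 100],
    [0, 0, 0, 0, 0, 0, 100],
    [0, 0, 0, 0, 0, 0, 0],
    [0, 0, 0, 0, 0, 0, 0],
    [0, 0, 0, 0, 0, 0, 0],
    [0, 0, 0, 0, 0, 0, 0],
    [0, 0, 0, 0, 0, 0, 0],
  ],
)

```text
clock: 28.4
eef_pos: [0.4323, 0.1097, 0.021]
tool_rot: [2.573, 1.802, 0.003]
force: [-2.9, 0.3, 12.8]
opening: 0.588
```

```bash
python3 - <<'E'
from h import *
s=snap("wrist","w22");st=robot.state();print(st["eef_pos"],st["force"],st["opening"])
E
```

```text
[0.4323274  0.10969064 0.02100483] [-3.62587698 -0.55260651 11.93355944] 0.5829081195584873
```

View pics/w22.png

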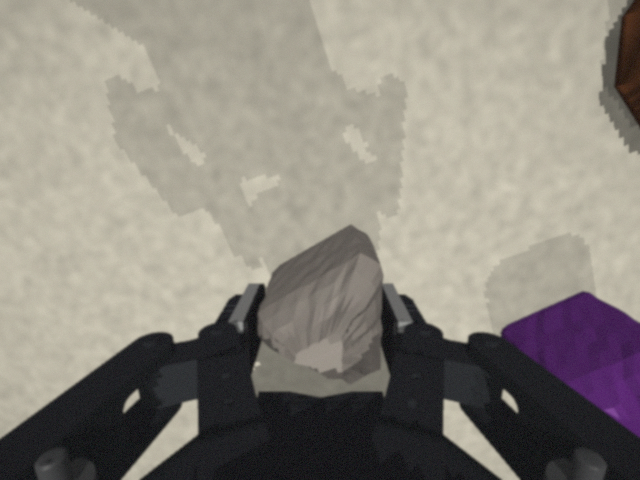

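```bash
python3 - <<'E'
from h import *
from scipy.spatial.transform import Rotation as Ro
s=snap("wrist");st=robot.state();R=Ro.from_rotvec(st["tool_rot"]).as_matrix()
im=s["pixels"][210:390,210:450,::-1];cv2.imwrite("pics/w22c.png",cv2.resize(im,(800,600),interpolation=cv2.INTER_CUBIC))
for px in [(351,225),(378,256),(272,271),(262,300)]:
    print(px,((ray(s,px,0)[0]-st["eef_pos"])@R)[:2].round(4))
E
```

```text
(351, 225) [0.0309 0.0152]
(378, 256) [0.0143 0.0296]
(272, 271) [ 0.0061 -0.0257]
(262, 300) [-0.0105 -0.0318]
```

View pics/w22c.png

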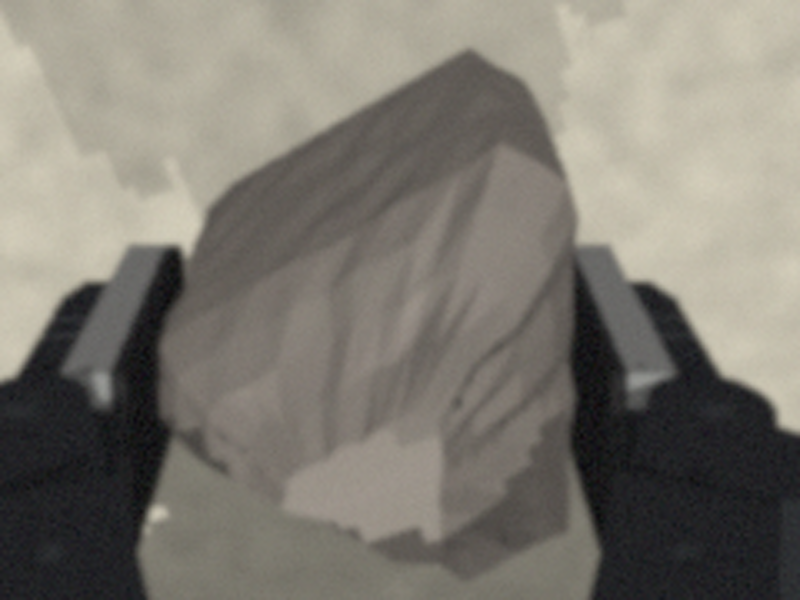

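Request:
play_rows(
  deltas=[
    [0, 0, 0, 0, 0, -0.01, 0],
    [0, 0, 0, 0, 0, -0.05, 0],
    [0, 0, 0, 0, 0, -0.06, 0],
    [0, 0, -3.5, 0, 0, 0, 0],
    [0, 0, 0, 0, 0, 0, 0],
    [0, 0, 0, 0, 0, 0, 0],
  ],
)

```text
clock: 29.25
eef_pos: [0.4311, 0.1094, 0.1392]
tool_rot: [-2.518, -1.878, 0.002]
force: [-0.4, -0.2, -3.3]
opening: 0.582
```

```bash
python3 - <<'E'
from h import *
from scipy.spatial.transform import Rotation as Ro
st=robot.state();R=Ro.from_rotvec(st["tool_rot"]).as_matrix();print(st["eef_pos"],R.round(3),st["opening"],st["force"])
T=np.array([.3787,-.2655])-.0053*R[:2,1];print(T,(np.r_[T,st["eef_pos"][2]]-st["eef_pos"])@R)
E
```

```text
[0.43113659 0.10942679 0.13924037] [[ 0.285  0.958 -0.001]
 [ 0.958 -0.285 -0.   ]
 [-0.001 -0.001 -1.   ]] 0.5815987124204772 [-0.36536364 -0.24237989 -3.31296818]
[ 0.3736202  -0.26398817] [-3.74307163e-01  5.13905474e-02  1.40229842e-04]
```

Request:
play_rows(
  deltas=[
    [0, 0, 0, -0.047, 0.0064, 0, 0],
    [0, 0, 0, -0.047, 0.0064, 0, 0],
    [0, 0, 0, -0.047, 0.0064, 0, 0],
    [0, 0, 0, -0.047, 0.0064, 0, 0],
    [0, 0, 0, -0.047, 0.0064, 0, 0],
    [0, 0, 0, -0.047, 0.0064, 0, 0],
    [0, 0, 0, -0.047, 0.0064, 0, 0],
    [0, 0, 0, -0.045, 0.0064, 0, 0],
    [0, 0, 0, 0, 0, 0, 0],
    [0, 0, 0, 0, 0, 0, 0],
    [0, 0, 0, 0, 0, 0, 0],
  ],
)

```text
clock: 30.62
eef_pos: [0.3745, -0.2627, 0.1393]
tool_rot: [-2.516, -1.88, 0.0]
force: [0.4, 0.5, -2.3]
opening: 0.586
```

```bash
python3 - <<'E'
from h import *
from scipy.spatial.transform import Rotation as Ro
s=snap("wrist","w23")
st=robot.state();R=Ro.from_rotvec(st["tool_rot"]).as_matrix();print(st["eef_pos"],R.round(3),st["opening"],st["force"])
T=np.array([.3787,-.2655])-.0053*R[:2,1];print(T,(np.r_[T,st["eef_pos"][2]]-st["eef_pos"])@R)
E
```

```text
[ 0.37463041 -0.26274597  0.13944669] [[ 0.283  0.959 -0.   ]
 [ 0.959 -0.283  0.   ]
 [ 0.    -0.    -1.   ]] 0.5874331697745414 [-0.01543656 -0.28045054 -3.68458187]
[ 0.37361671 -0.26399996] [-1.48962166e-03 -6.17342831e-04 -1.01958465e-07]
```

View pics/w23.png

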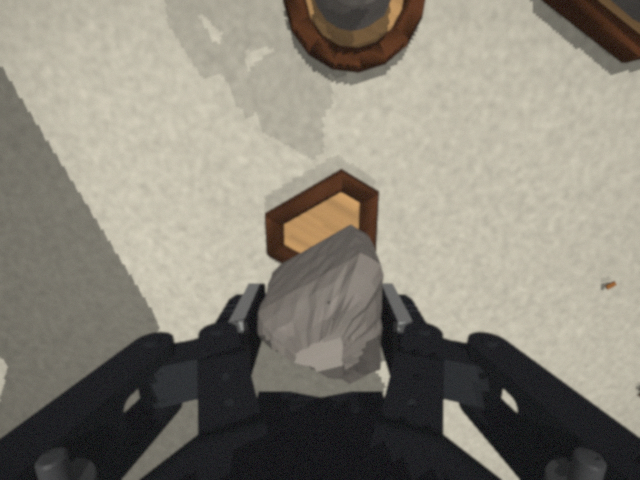

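Request:
play_rows(
  deltas=[
    [0, 0, 0, -0.0015, -0.0005, 0.04, 0],
    [0, 0, 0, 0, 0, 0.035, 0],
    [0, 0, 0, 0, 0, 0.017, 0],
    [0, 0, 0, 0, 0, 0.008, 0],
    [0, 0, 0, 0, 0, 0.002, 0],
    [0, 0, 0, 0, 0, 0, 0],
    [0, 0, 0, 0, 0, 0, 0],
  ],
)

```text
clock: 31.55
eef_pos: [0.3739, -0.2651, 0.0382]
tool_rot: [2.516, 1.879, 0.0]
force: [0.5, -0.2, -3.3]
opening: 0.583
```

```bash
python3 - <<'E'
from h import *
s=snap("wrist","w24");st=robot.state();print(st["eef_pos"],st["force"],st["opening"])
E
```

```text
[ 0.37386721 -0.26512419  0.03810983] [ 0.40028731  0.37774709 -3.38507282] 0.5861345300910693
```

View pics/w24.png

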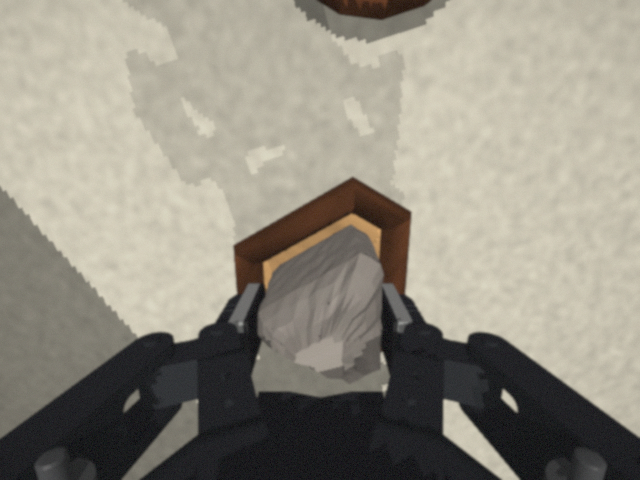

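Request:
play_rows(
  deltas=[
    [0, 0, 0, 0.001, 0, 0.002, 0],
    [0, 0, 0, 0, 0, 0.002, 0],
    [0, 0, 0, 0, 0, 0, 0],
  ],
)

```text
clock: 31.98
eef_pos: [0.3738, -0.2639, 0.0334]
tool_rot: [-2.517, -1.879, 0.0]
force: [0.0, 0.4, -4.5]
opening: 0.581
```

Request:
play_rows(
  deltas=[
    [0, 0, 0, 0, 0, 0.0012, 0],
    [0, 0, 0, 0, 0, 0, 0],
  ],
)

```text
clock: 32.22
eef_pos: [0.3739, -0.2641, 0.033]
tool_rot: [2.517, 1.88, -0.0]
force: [-3.8, 2.2, 10.9]
opening: 0.584
```

Request:
play_rows(
  deltas=[
    [0, 0, 0, 0, 0, 0, 62],
    [0, 0, 0, 0, 0, 0, 70],
    [0, 0, 0, 0, 0, 0, 80],
    [0, 0, 0, 0, 0, -0.02, 90],
    [0, 0, 0, 0, 0, -0.04, 100],
    [0, 0, 0, 0, 0, -0.06, 100],
    [0, 0, 0, 0, 0, -0.06, 100],
    [0, 0, 0, 0, 0, -0.02, 100],
    [0, 0, 0, 0, 0, 0, 100],
  ],
)

```text
clock: 33.35
eef_pos: [0.3743, -0.2643, 0.2334]
tool_rot: [2.515, 1.878, 0.001]
force: [-0.2, -0.4, -0.9]
opening: 0.999
```

```bash
python3 - <<'E'
from h import *
s=snap("wrist","w25");snap("scene","s25");snap("side","d25");st=robot.state();print(st["eef_pos"],st["force"],st["opening"])
E
```

```text
[ 0.37340789 -0.2635676   0.23098706] [-0.16432548 -0.71650967 -0.28810117] 1.001099883196402
```

View pics/w25.png

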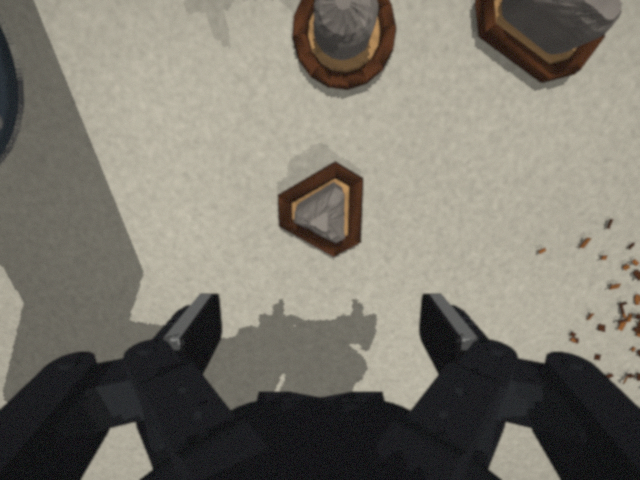

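View pics/s25.png

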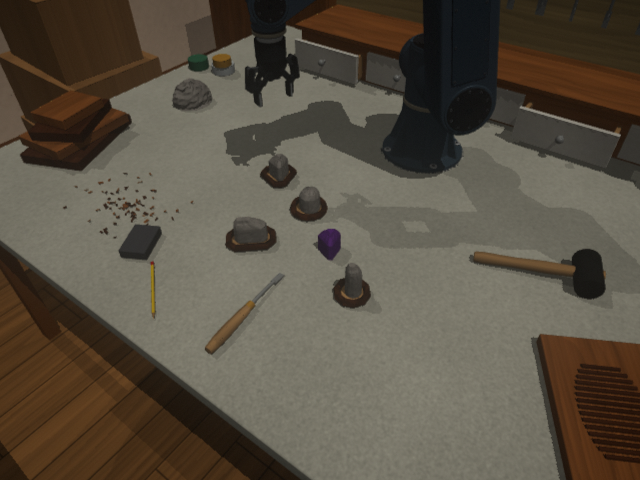

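View pics/d25.png

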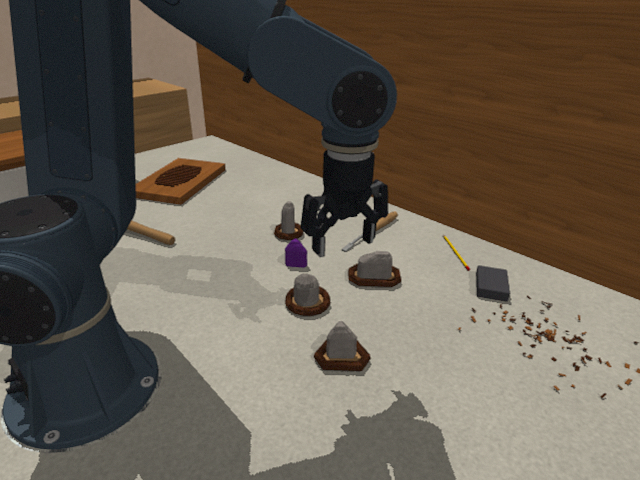

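```bash
python3 -c "
from rig import hand_in
print(hand_in())"
```

```text
the job is handed in; nothing more can be done
None
```

All four grey stones are seated in their own stands: pillar, ridge, round and wedge. I lowered each one until the wrist force showed contact with the seat floor before letting go.

- **Seating:** In the last scene and side pictures all four stones stand upright in their seats. In each wrist picture taken after a release, pale wood shows round most of the stone. I judged this by eye and did not measure the final stone-to-seat offsets.
- **Contact heights:** At contact the tool had come down to 11.9–12.1 mm above its height when gripping each stone, matching the 12 mm seat floor.
- **Clear of everything:** The fingers were open and about 0.2 m above the stands when I handed in, at about 33 s of the 120 s allowed.
- **Left alone:** The mallet, the gouge and the purple look-alike appear where they lay at the start. I compared pictures by eye and did not measure it.
- **Disagreements:** The scene and side cameras put some seat centres up to about 10 mm away from the wrist view, because the rims hide part of the seat from those angles. I used the wrist values, whose seat sizes matched the given ones to about 1 mm. The gripper opening read 0.5–3 mm narrower than the stones' nominal widths.

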